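# Lower the straightedge over the relief squarely with its two knobs

### The arm

A 6-joint arm with a two-finger parallel gripper is mounted at the origin on the work surface. World frame = base frame: x ahead of the robot, y to its left, z up, the work surface at z = 0. Lengths are in m, angles in rad, forces in N, time in s.
With the tool pointing down it reaches from about 0.3 to 0.775 m from the base axis. Payload 14.6 kg.
Tool frame: the origin (TCP) lies midway between the tips of the shut fingers; the grasp point (between the pads) lies 19 mm behind it; z points along the fingers, y is the line along which they close (so a half turn about z gives the same grasp; the last joint's range is limited). The gripper opens to 94 mm and grips with 3 to 60 N. Pads are 16 mm wide; open, the fingers measure 119 mm over their backs; the gripper's body (75 mm by 177 mm) begins 78 mm behind the grasp point.
Start: joints at [1.13, 0.3, 1.521, -0, 1.321, -0.067], TCP at [0.201, 0.512, 0.175] pointing down, gripper open.
Joint ranges: [-3.03, 3.03], [-0.79, 2.21], [0.23, 2.52], [-1.04, 4.18], [0, 3.07], [-2.55, 2.55]. Speed limits (rad/s): [2.22, 2.22, 2.57, 3.14, 3.14, 3.14].

### API

Orientations are given as [roll, pitch, yaw] about the fixed x, y, z axes, in that order (R = Rz(yaw) Ry(pitch) Rx(roll)).
In Python, from station import telemetry, optics, ctrl gives the robot as it stands.
- The arm moves only by the tool carry_out, never from a script. Its argument "plan" is a list that holds one entry, the list of rows, each a list of 7 numbers: the shift along the tool's x, y, z in mm, then the turn, a rotation vector about the tool's x, y, z in rad, then the finger opening in mm, from 0 to 94. A call has 1 to 20 rows; each row shifts and turns the commanded pose from where the row before left it, along the tool's axes as they then stand; what a row does not reach is not made up. A row lasts 1/12 s, in which the tool goes at most 41.7 mm and 7.16 degrees, less where a joint would pass 70% of its speed; a pose out of reach is approached as far as the arm can. A call with a gripper value outside its range is refused whole. The fingers move at their own pace and stop on an object; "squeeze" is the grip in N (left out, the last holds). Time passes only in rows, so rows that do not move let the fingers close. It gives the time, the measured TCP pose, the force, the opening and the grip force at its end, in the units of the state.
- telemetry.get_obs(): the state, without advancing time (a new reading comes with each control period).
- optics.camera(name): name is "scene" or "top" or "wrist"; returns a dict with "pixels" (480x640x3 uint8, red, green, blue), "intrinsics" (3x3 intrinsics, pixels), "origin" and "rotation" of the camera in the world. Camera axes: x right, y down, z forward; pixel columns grow to the right and rows downward; lengths in m; the calibration is good to about 2 mm. A picture is of the moment at which its call begins. There is no depth.
- ctrl.hand_in(): hands the job in; it is judged then, once.
The state is a dict: "time_s": time; "qpos": joint angles; "joint_vel": joint speeds; "tau": joint torques, N m; "ee_pos": TCP position; "eef_rot": TCP orientation; "force": force on the tool from outside, world axes, zero at the start; "moment": the same for the moment, N m; "grip_width": finger opening in m; "grip_force": force on a finger pad.
Only numpy, scipy, OpenCV 4.12 (cv2) and the standard library are available. Lean on these libraries where they do the work, as an engineer would, in place of code of your own. Each camera call takes 0.05 s, during which the arm holds its last target. There are 200 camera calls.

### The job

On the sloped relief desk, use the two black knobs to bring the wooden straightedge down the slope until the red nib at each end is level with its brass pointer. Turn the knobs alternately, a little at a time, so that neither end ever gets more than about 10 mm ahead of the other, because the straightedge jams; work it by the knobs only, without pushing the straightedge or the pointers. Leave everything else on the table where it stands.

Things in the scene. Friction and masses are not known exactly. Their poses are not given: they have to be found in the camera images.
- stand: wooden stand, fixed to the table, with a blue sloped board (420 mm wide, 340 mm up the slope, 28 degrees, low edge towards the robot). Origin on the table under the board's centre; x horizontal, the way the board rises, y left, z up. The board's surface is 115 mm above the table at its centre, 35 mm at the low edge, 195 mm at the high edge
- knob_left (a joint): left (+y) knob's angle in rad; grows when turned clockwise, seen looking down on its top. Each rad clockwise draws the left rack, and with its pin the left end of the straightedge, 10 mm down the slope (anticlockwise: back up). It stays where it is left and takes about 0.1 to 0.15 N m to turn. About 1 mm of play. Stops at -0.5 and 4 rad
- knob_right (a joint): the same for the right knob and the right end of the straightedge; also clockwise = down the slope, 10 mm per rad
- left_knob_centre (a point): on the left knob's axis, 12 mm below its flat top: where to grip. Round black ribbed knob, 38 mm across, 32 mm tall, fixed in place, axis square to the board (28 degrees from vertical, leaning to the robot). This point does not turn: z out of the board along the axis, x up the slope, y left. The knob's foot is 20 mm, a grey gearbox (46 x 58 mm) 24 mm, the board 50 mm below it
- right_knob_centre (a point): the same on the right knob, an identical one, 270 mm from the left. Nothing on the board reaches higher than this point within 100 mm of a knob; the straightedge stays at least 120 mm further up the slope and lower
- bar_left (a point): tip of the red nib (4 mm wide) at the left end of the straightedge, on its centre line, 163 mm from the board's middle, 30 mm above the board. x up the slope, y left, z out of the board. The straightedge is a pale wooden bar 316 x 30 x 16 mm lying across the board above a white plaster relief, loose on two upright steel pins (290 mm apart) carried by the racks; it starts 14 to 23 mm up the slope from the pointers
- bar_right (a point): the same on the nib at the right end
- mark_left (a point): the left pointer's line, at the height and distance from the middle of the nib's tip. The pointer is a thin (3 mm) red-topped brass blade on a brass block 16 x 14 mm beside the left end of the straightedge. x up the slope, y left, z out of the board. The nib is level with it when the two points have the same x in this frame. The two pointers are linked and square to the board
- mark_right (a point): the same for the right pointer and the right nib
- dowel_block: wooden block 90 x 70 x 45 mm with an upright dowel 34 mm across and 70 mm tall; origin under its centre. A bystander
- roller: wooden clay roller 150 mm long, 40 mm across, lying on a small dark foot; origin under its centre. A bystander
- coffee_pot: brass coffee pot, 164 mm tall, about 92 mm across its foot, dark handle; origin under its centre. A bystander
- small_jug: small brass jug with a lid, 99 mm tall, 60 mm across its foot; origin under its centre. A bystander
- pencil_cup: dark metal cup 76 mm across and 100 mm tall with pencils standing up to about 175 mm; origin under its centre. A bystander
- clay_bowl: terracotta bowl 100 mm across, 45 mm tall; origin under its centre. A bystander
- spatula: wooden-handled modelling spatula 160 mm long lying flat on the table; origin on the table near its middle. A bystander
- straightedge: the straightedge itself; origin at the centre of its underside, 20 mm above the board; x up the slope, y left, z out of the board when square

How it is judged:
By the outcome, as a careful person would: the job done as asked, in the order asked, and still so for the second after the job is handed in, with the robot touching nothing.
It also fails if it takes over 58 s, if anything falls off the work surface, if the arm or the gripper's body presses on something with over 40 N, if the wrist force passes 120 N, or if a joint passes its speed limit or range.

## Working session

There is one attempt and no reset: what is moved stays moved. The work goes in short steps, Python scripts to look and compute and a tool call to move; the robot and the scene stay as the last step left them, time stands still between calls to the robot, and variables do not carry over. Pictures are saved under pics/ and viewed, at most 10 in all, crops included, and the job is handed in when it is done.

Besides the shell and the picture viewer there is one more tool, called after "Emit:" as a command line: name --argument value ..., lists and objects as JSON in quotes. carry_out: Moves the arm, as the interface text tells. Its arguments: {"type":"object","properties":{"plan":{"type":"array","items":{"type":"array","items":{"type":"array","items":{"type":"number"}}}},"squeeze":{"type":"number"}},"required":["plan"]}

```bash
mkdir -p pics; python3 - <<'E'
from station import telemetry, optics
import cv2, numpy as np, pickle
d={}
for n in("scene","top"):
    c=optics.camera(n); d[n]=c
    cv2.imwrite(f"pics/{n}0.png",c["pixels"][:,:,::-1])
    print(n,c["origin"],np.round(c["rotation"],3).tolist(),c["intrinsics"][0][0])
pickle.dump(d,open("c0.pkl","wb"))
print(telemetry.get_obs())
E
```

```text
scene [ 1.00194498 -0.40568762  1.14704026] [-2.601, 0.007, 0.849] 529.2923981964411
top [ 0.4382958  -0.00602622  1.30641849] [-3.056, 0.019, -1.559] 531.99852833894
{'time_s': 0.1, 'qpos': array([ 1.13038239e+00,  3.00396574e-01,  1.52148206e+00, -2.48548763e-06,
        1.32071307e+00, -6.65889481e-02]), 'joint_vel': array([ 1.28211659e-03, -4.83292068e-04, -1.35645073e-03,  3.22198337e-04,
        1.34907539e-03,  8.40273019e-05]), 'tau': array([ 1.21415537e-04, -5.32639289e+01, -3.53286374e+01,  7.09256739e-02,
        2.34449934e-02, -3.78789139e-05]), 'ee_pos': array([0.20073737, 0.51178561, 0.17416912]), 'eef_rot': array([-3.14059565e+00, -6.40746855e-05,  2.76776825e+00]), 'force': array([-0.51310145, -0.61688257, -0.47770563]), 'moment': array([-0.00395689,  0.03622207,  0.01905938]), 'grip_force': 0.0, 'grip_width': 0.09392868694878656}
```

View pics/scene0.png

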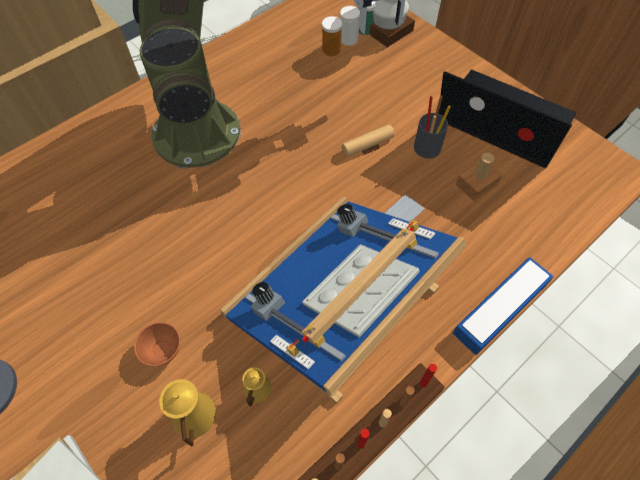

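View pics/top0.png

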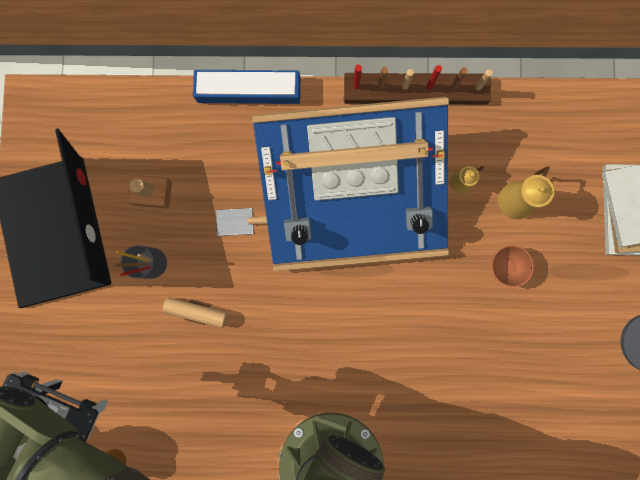

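The scene view shows the left knob near pixel (347,213) and the right near (262,292). In the top view they are near (299,233) and (420,222). The bar lies across the board at about (285,160)–(430,150), with red nibs and pointers at both ends.

```bash
cat > h.py <<'E'
import numpy as np, cv2
from scipy.spatial.transform import Rotation as R
def cam(c):
    r=np.array(c["rotation"]); Rm=r if r.shape==(3,3) else R.from_euler('xyz',r).as_matrix()
    return np.array(c["origin"]),Rm,np.array(c["intrinsics"])
def ray(c,uv):
    o,Rm,K=cam(c); d=Rm@np.linalg.solve(K,[uv[0],uv[1],1]); return o,d/np.linalg.norm(d)
def tri(c1,u1,c2,u2):
    o1,d1=ray(c1,u1);o2,d2=ray(c2,u2)
    s=np.linalg.lstsq(np.c_[d1,-d2],o2-o1,rcond=None)[0]
    a=o1+s[0]*d1;b=o2+s[1]*d2
    return (a+b)/2,np.linalg.norm(a-b)
def onplane(c,uv,p,n):
    o,d=ray(c,uv); return o+d*((np.array(p)-o)@n)/(d@n)
def proj(c,p):
    o,Rm,K=cam(c); q=K@(Rm.T@(np.array(p)-o)); return q[:2]/q[2]
def blobs(mask,x0,y0,x1,y1,amin=3):
    m=np.zeros_like(mask);m[y0:y1,x0:x1]=mask[y0:y1,x0:x1]
    n,l,s,ce=cv2.connectedComponentsWithStats(m.astype(np.uint8))
    return [(int(s[i][4]),np.round(ce[i],1).tolist(),s[i][:4].tolist()) for i in range(1,n) if s[i][4]>=amin]
E
python3 - <<'E'
import pickle; from h import *
d=pickle.load(open("c0.pkl","rb"))
s,t=d["scene"],d["top"]
print(proj(t,[0,0,0]),proj(s,[0,0,0]))
C={}
for nm,c,bx in(("Ls",s,(325,195,370,235)),("Rs",s,(240,275,285,312)),("Lt",t,(283,215,315,252)),("Rt",t,(405,205,437,242))):
    p=c["pixels"].astype(int); b=max(blobs(p.max(2)<60,*bx)); C[nm]=b[1]; print(nm,b)
def red(c): 
    p=c["pixels"].astype(int); return (p[:,:,0]>130)&(p[:,:,1]<75)&(p[:,:,2]<75)
L,e=tri(s,C["Ls"],t,C["Lt"]);print(L,e)
Rr,e2=tri(s,C["Rs"],t,C["Rt"]);print(Rr,e2,np.linalg.norm(L-Rr))
v=L-Rr;print("yaw",np.arctan2(-v[0],v[1]))
print(blobs(red(s),270,200,460,370),blobs(red(t),255,130,450,200))
E
```

```text
[331.30314426 465.26174869] [196.06838031 132.27179983]
Ls (181, [345.5, 213.0], [337, 204, 18, 20])
Rs (206, [261.2, 291.6], [252, 282, 20, 22])
Lt (213, [299.5, 235.6], [292, 225, 16, 20])
Rt (196, [420.1, 225.0], [412, 215, 17, 19])
[0.53724412 0.07666803 0.11723333] 0.0005135985315004804
[ 0.56404911 -0.19301334  0.11758707] 0.0011755758023841917 0.27101046384296046
yaw 0.09906963981176314
[(6, [409.5, 224.5], [407, 222, 6, 6]), (11, [411.0, 228.5], [409, 227, 4, 4]), (15, [304.3, 337.8], [303, 336, 4, 5]), (10, [293.7, 343.0], [291, 340, 7, 7]), (45, [432.3, 366.7], [428, 364, 9, 6])] [(7, [430.3, 148.6], [429, 148, 4, 2]), (9, [435.7, 155.6], [433, 155, 6, 2]), (9, [277.8, 162.6], [276, 162, 5, 2]), (11, [272.5, 170.7], [268, 170, 9, 2])]
```

```bash
python3 - <<'E'
import pickle; from h import *
d=pickle.load(open("c0.pkl","rb"));s,t=d["scene"],d["top"]
S=R.from_euler('xyz',[0,-np.radians(28),0.099]); S=R.from_euler('z',.099)*R.from_euler('y',-np.radians(28))
M=S.as_matrix(); K=np.array([[.5372,.0767,.1172],[.5640,-.1930,.1176]]).mean(0)
for n,a,b in(("nibL",(411,228.5),(277.8,162.6)),("mkL",(409.5,224.5),(272.5,170.7)),("nibR",(304.3,337.8),(430.3,148.6)),("mkR",(293.7,343),(435.7,155.6))):
    p,e=tri(s,a,t,b); print(n,p,"stand-frame rel knobs mid",np.round(M.T@(p-K)*1e3,1),e)
    q=onplane(t,b,K-.02*M[:,2],M[:,2]); print("   plane:",np.round(M.T@(q-K)*1e3,1))
# tool target
from station import telemetry
o=telemetry.get_obs(); T0=R.from_euler('xyz',o["eef_rot"])
print(T0.as_matrix().round(2))
E
```

```text
nibL [0.68862096 0.12159294 0.18499159] stand-frame rel knobs mid [168.7 165.2 -13.1] 0.0017297714588934766
   plane: [166.2 165.3 -20. ]
mkL [0.6742908  0.1347479  0.16958801] stand-frame rel knobs mid [150.  179.7 -20.7] 0.0023174221434216317
   plane: [149.3 178.9 -20. ]
nibR [ 0.72165374 -0.20478544  0.18388433] stand-frame rel knobs mid [ 168.7 -162.8  -14.4] 0.001245321907813297
   plane: [ 166.8 -164.5  -20. ]
mkR [ 0.71073074 -0.22130981  0.1628402 ] stand-frame rel knobs mid [ 147.8 -178.2  -27.1] 0.0015562294975078068
   plane: [ 150.3 -176.   -20. ]
[[-0.93  0.37 -0.  ]
 [ 0.37  0.93 -0.  ]
 [ 0.   -0.   -1.  ]]
```

```bash
cat >> h.py <<'E'
from scipy.linalg import logm,expm
S=(R.from_euler('z',.099)*R.from_euler('y',-np.radians(28))).as_matrix()
KN={"L":np.array([.5372,.0767,.1172]),"R":np.array([.5640,-.1930,.1176])}
def pose(p,r):
    T=np.eye(4);T[:3,:3]=r;T[:3,3]=p;return T
def cur(up=0):
    from station import telemetry
    o=telemetry.get_obs();T=pose(o["ee_pos"],R.from_euler('xyz',o["eef_rot"]).as_matrix());return T,o
def tgt(k,h,a):  # TCP h m above knob centre along axis, turned a
    r=np.c_[S[:,1],S[:,0],-S[:,2]]@R.from_euler('z',a).as_matrix()
    return pose(KN[k]+h*S[:,2],r)
def step(T0,T1,N):
    D=expm(logm(np.linalg.inv(T0)@T1).real/N)
    return np.round(np.r_[D[:3,3]*1e3,R.from_matrix(D[:3,:3]).as_rotvec()],3)
E
python3 - <<'E'
from h import *
T,o=cur(); T[:3,3]+=[0,0,.12]
print(step(T,tgt("L",.10,-.3),14))
E
```

```text
[-3.6515e+01 -1.0859e+01  7.9700e+00 -2.7000e-02 -2.3000e-02  5.6000e-02]
```

Emit:
carry_out --plan '[[[0,0,-40,0,0,0,80],[0,0,-40,0,0,0,80],[0,0,-40,0,0,0,80],[-36.5,-10.9,8,-0.027,-0.023,0.056,80],[-36.5,-10.9,8,-0.027,-0.023,0.056,80],[-36.5,-10.9,8,-0.027,-0.023,0.056,80],[-36.5,-10.9,8,-0.027,-0.023,0.056,80],[-36.5,-10.9,8,-0.027,-0.023,0.056,80],[-36.5,-10.9,8,-0.027,-0.023,0.056,80],[-36.5,-10.9,8,-0.027,-0.023,0.056,80],[-36.5,-10.9,8,-0.027,-0.023,0.056,80],[-36.5,-10.9,8,-0.027,-0.023,0.056,80],[-36.5,-10.9,8,-0.027,-0.023,0.056,80],[-36.5,-10.9,8,-0.027,-0.023,0.056,80],[-36.5,-10.9,8,-0.027,-0.023,0.056,80],[-36.5,-10.9,8,-0.027,-0.023,0.056,80],[-36.5,-10.9,8,-0.027,-0.023,0.056,80]]]' --squeeze 30

```text
time_s: 1.52
ee_pos: [0.4897, 0.0697, 0.2056]
eef_rot: [2.675, 0.141, 1.931]
force: [0.9, 0.2, 0.1]
grip_width: 0.08
grip_force: 0.0
```

```bash
python3 - <<'E'
from h import *; from station import optics; import pickle
c=optics.camera("wrist"); pickle.dump(c,open("w1.pkl","wb")); cv2.imwrite("pics/w1.png",c["pixels"][:,:,::-1])
T,o=cur(); print(o["qpos"],o["time_s"]); print(step(T,tgt("L",.10,-.3),1))
for k in KN: print(k,proj(c,KN[k]),proj(c,KN[k]+.012*S[:,2]))
mid=(KN["L"]+KN["R"])/2
for v in((166,163),(166,-163)): print(proj(c,mid+S@np.array([v[0],v[1],-20])*1e-3))
E
```

```text
[ 0.04806053 -0.15158611  2.0199052   0.02215426  0.78833957 -0.35023377] 1.5667
[ 6.107e+00  4.040e+00 -1.059e+00 -6.000e-03  7.000e-03 -1.000e-02]
L [321.51860692 231.33949305] [321.5791718  234.71962359]
R [248.090733   463.26131795] [245.89287249 473.11229615]
[495.64874824 249.10287067]
[380.72606106 499.08589491]
```

View pics/w1.png

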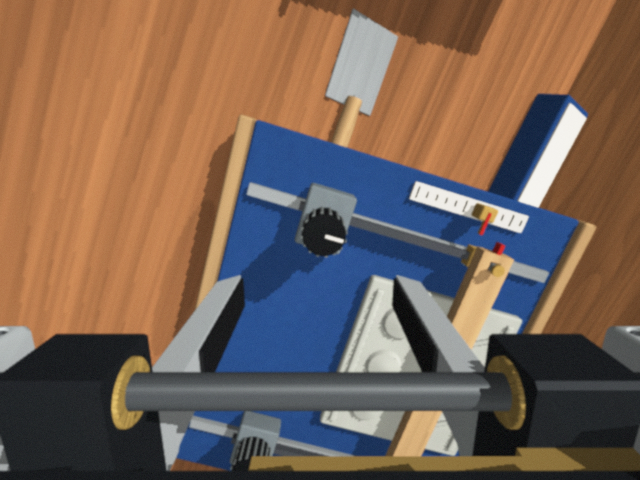

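The wrist view shows the left knob at (323,231), right where the projection puts it. The left nib is at about (500,250) and its pointer at about (487,218).

Emit:
carry_out --plan '[[[6,4,-1,0,0,-0.01,70],[0,0,38,0,0,0,70],[0,0,38,0,0,0,70],[0,0,25,0,0,0,70],[0,0,14,0,0,0,70],[0,0,0,0,0,0,30],[0,0,0,0,0,0,30],[0,0,0,0,0,0,30],[0,0,0,0,0,0,30],[0,0,0,0,0,0,30]]]' --squeeze 40

```text
time_s: 2.4
ee_pos: [0.5436, 0.0838, 0.107]
eef_rot: [2.677, 0.145, 1.944]
force: [0.6, 0.9, 0.7]
grip_width: 0.04
grip_force: 0.0
```

```bash
python3 - <<'E'
from h import *; import pickle
T,o=cur(); print(o["qpos"],o["grip_width"],o["grip_force"],o["force"],o["moment"]); print(step(T,tgt("L",-.015,-.3),1))
c=pickle.load(open("w1.pkl","rb")); p=c["pixels"].astype(int)
m=(p[:,:,0]>110)&(p[:,:,1]<60)&(p[:,:,2]<60)
mid=(KN["L"]+KN["R"])/2
for b in blobs(m,440,180,560,300,5):
    q=onplane(c,b[1],mid-.02*S[:,2],S[:,2]); print(b,np.round(S.T@(q-mid)*1e3,1))
E
```

```text
[ 0.0845482   0.11365773  2.00781472  0.00663706  0.53465285 -0.32768934] 0.04003903877076059 0.0 [0.63908373 0.86819671 0.72741818] [-0.006109    0.22958709  0.02284474]
[-5.702e+00 -3.341e+00  2.751e+00 -4.000e-03  2.000e-03  9.000e-03]
(48, [483.3, 226.2], [479, 217, 10, 17]) [145.5 180.2 -20. ]
(38, [500.0, 248.9], [497, 244, 7, 10]) [169.9 164.4 -20. ]
```

Emit:
carry_out --plan '[[[0,0,0,0,0,0,55],[0,0,0,0,0,0,55],[-5.7,-3.3,2.7,0,0,0,55],[0,0,0,0,0,0,30],[0,0,0,0,0,0,30],[0,0,0,0,0,0,30],[0,0,0,0,0,0,30],[0,0,0,0,0,0,30]]]'

```text
time_s: 3.07
ee_pos: [0.5452, 0.0775, 0.1043]
eef_rot: [2.675, 0.146, 1.943]
force: [0.8, -0.0, 6.6]
grip_width: 0.0304
grip_force: 2.7
```

```bash
python3 - <<'E'
from h import *
T,o=cur(); print(o["qpos"][5],o["grip_width"],o["grip_force"],o["force"],o["moment"]); print(step(T,tgt("L",-.015,-.3),1))
E
```

```text
-0.353954337054398 0.030354617448326158 2.7152854576706886 [ 0.77059177 -0.04439447  6.55574659] [ 0.15424165 -0.53590566  0.05811482]
[ 0.302 -0.96  -0.183 -0.003  0.003  0.009]
```

```bash
python3 - <<'E'
from h import *; from station import optics
T,o=cur(); print(o["grip_width"],o["grip_force"],o["ee_pos"])
c=optics.camera("wrist"); a=c["pixels"][60:460,60:580,::-1]
s=optics.camera("scene"); q=cv2.resize(s["pixels"][160:270,290:420,::-1],(520,440))
print(proj(s,T[:3,3]),proj(s,KN["L"]))
im=np.zeros((440,800,3),np.uint8); im[:308,:400]=cv2.resize(a,(400,308)); im[:338,400:]=cv2.resize(q,(400,338)); cv2.imwrite("pics/w2.png",im)
E
```

```text
0.030354617448326158 2.7152854576706886 [0.5451775  0.07749602 0.10426492]
[347.76411442 217.97741843] [345.38651931 213.00235852]
```

View pics/w2.png

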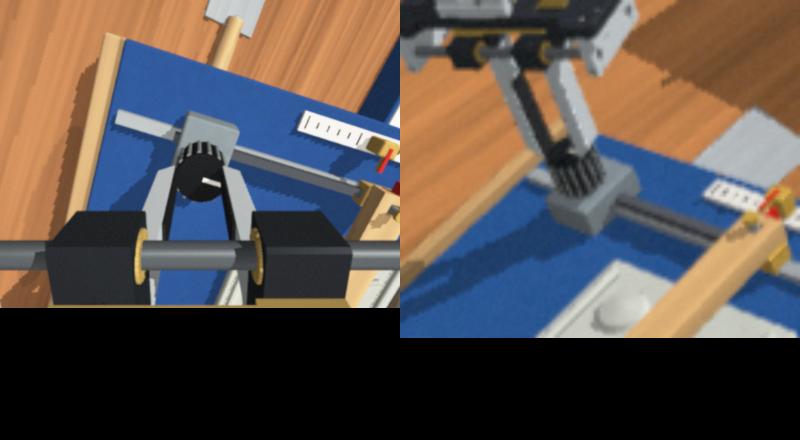

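The left panel shows the finger tips beside the knob, with its top disc at about full-frame (322,297). The right panel shows the fingers sitting high or off to one side of the knob. I'll check this numerically.

```bash
python3 - <<'E'
from h import *; from station import optics
c=optics.camera("wrist"); T,o=cur(); print(o["grip_width"],o["grip_force"],o["force"],o["moment"])
print("cam in tool",T[:3,:3].T@(cam(c)[0]-T[:3,3]),(T[:3,:3].T@cam(c)[1]).round(2).tolist())
K=KN["L"];n=S[:,2]
for h in(12,0,-20,-24):print("knob",h,proj(c,K+n*h*1e-3))
for y in(-15.2,15.2):
  for x in (-8,8):
    for z in(0,-19):print("finger",x,y,z,proj(c,T[:3,3]+T[:3,:3]@np.array([x,y,z])*1e-3))
p=c["pixels"].astype(int)
print(blobs(p.min(2)>170,300,240,360,340,4))
print(max(blobs(p.max(2)<50,270,200,375,340,50)))
E
```

```text
0.03048949728150545 2.6966402598191053 [0.81636148 1.14714294 6.41177939] [ 0.19225501 -0.66295433  0.08625676]
cam in tool [ 0.07819721 -0.00098334 -0.20953893] [[0.0, -0.96, -0.27], [1.0, 0.0, -0.0], [0.0, -0.27, 0.96]]
knob 12 [318.13803945 290.38020178]
knob 0 [318.19844831 282.12231907]
knob -20 [318.28548086 270.22498064]
knob -24 [318.30114707 268.08341098]
finger -8 -15.2 0 [295.54210143 285.33884808]
finger -8 -15.2 -19 [293.52782746 297.97298143]
finger 8 -15.2 0 [295.1153845  261.12026524]
finger 8 -15.2 -19 [293.02007657 271.82866478]
finger -8 15.2 0 [344.00291806 285.36450814]
finger -8 15.2 -19 [346.28411813 298.0021422 ]
finger 8 15.2 0 [344.51203483 261.14422011]
finger 8 15.2 -19 [346.88735622 271.85584892]
[(172, [356.4, 290.1], [351, 277, 9, 37]), (101, [332.9, 295.8], [323, 291, 22, 11])]
(3979, [318.8, 292.1], [275, 245, 88, 95])
```

Emit:
carry_out --plan '[[[0,0,0,0,0,0,22],[0,0,0,0,0,0,22],[0,0,0,0,0,0,22]]]'

```text
time_s: 3.47
ee_pos: [0.5451, 0.0775, 0.1042]
eef_rot: [2.675, 0.146, 1.943]
force: [-0.4, 1.1, 6.1]
grip_width: 0.0223
grip_force: 2.7
```

```bash
python3 - <<'E'
from h import *; from station import optics
T,o=cur(); print(o["grip_width"],o["grip_force"],o["force"],o["moment"]);print(step(T,tgt("L",-.015,-.3),1))
c=optics.camera("wrist")
cv2.imwrite("pics/w3.png",cv2.resize(c["pixels"][200:360,220:420,::-1],(750,600)))
E
```

```text
0.022333844062031087 2.6535875047557056 [-0.42256553  1.0745134   6.06754479] [ 0.16663555 -0.51325884  0.07893043]
[ 0.274 -0.888 -0.201 -0.003  0.003  0.009]
```

View pics/w3.png

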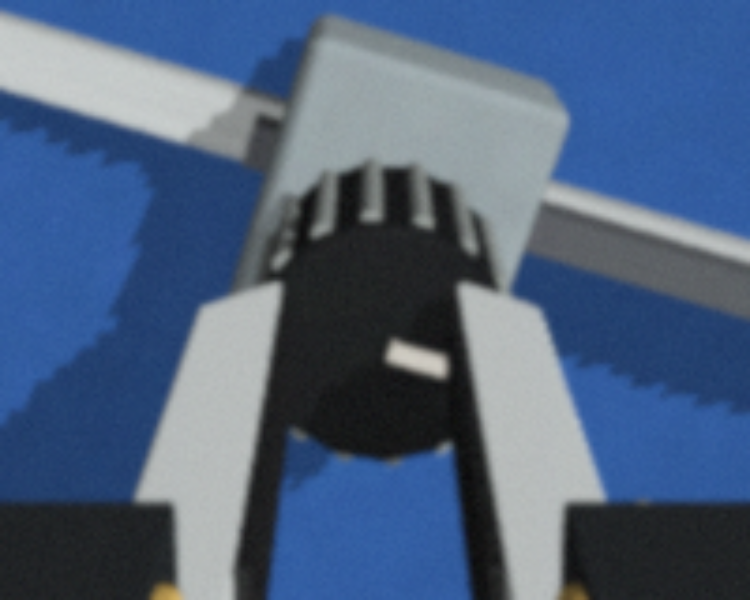

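The crop shows the finger tips lying over the knob's top face, at about (296,276) and (342,278) full-frame. The 6 N upward force fits tips sliding on top of the knob, so I need to go lower. I'll open, go down 9 mm and close again as a test.

Emit:
carry_out --plan '[[[0,0,-3,0,0,0,66],[0,0,0,0,0,0,66],[0,0,0,0,0,0,66],[0,0,0,0,0,0,66],[0,0,0,0,0,0,66],[0,0,0,0,0,0,66],[0,0,0,0,0,0,66],[0,0,12,0,0,0,66],[0,0,0,0,0,0,30],[0,0,0,0,0,0,30],[0,0,0,0,0,0,30],[0,0,0,0,0,0,30],[0,0,0,0,0,0,30],[0,0,0,0,0,0,30]]]'

```text
time_s: 4.68
ee_pos: [0.5508, 0.0783, 0.0972]
eef_rot: [2.671, 0.146, 1.943]
force: [18.8, 8.5, -4.8]
grip_width: 0.0368
grip_force: 40.0
```

```bash
python3 - <<'E'
from h import *; from station import optics
T,o=cur(); print(o["time_s"],o["grip_width"],o["grip_force"],o["force"],o["moment"]);print(step(T,tgt("L",-.015,-.3),1))
c=optics.camera("wrist")
a=cv2.resize(c["pixels"][200:360,220:420,::-1],(400,320))
s=optics.camera("scene"); b=cv2.resize(s["pixels"][180:250,310:398,::-1],(400,320),interpolation=cv2.INTER_CUBIC)
cv2.imwrite("pics/w4.png",np.hstack([a,b]))
print(c["intrinsics"][0])
E
```

```text
4.6833 0.036832940613586544 39.957096576690674 [18.78992714  8.45294551 -4.81941031] [ 1.39025043 -2.39493745  0.56426116]
[ 5.730e-01 -2.663e+00 -9.127e+00  1.000e-03  3.000e-03  9.000e-03]
[358.5563868    0.         317.98694534]
```

View pics/w4.png

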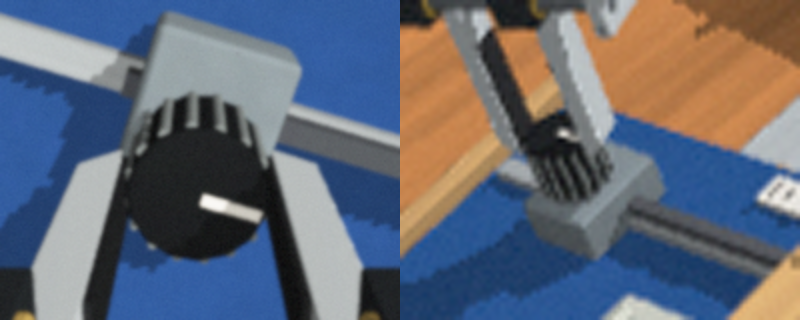

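The grip now holds at 36.8 mm with 40 N, but only on the top 9 mm or so of the knob, with 19 N pushing sideways. In the right panel the tips at (605,145) are still well above the gearbox at (600,200). I'll open, shift 3 mm up the slope, go down another 13 mm, and regrip.

Emit:
carry_out --plan '[[[0,0,0,0,0,0,62],[0,0,0,0,0,0,62],[0,0,0,0,0,0,62],[0,0,0,0,0,0,62],[0,3,6,0,0,0,62],[0,0,7,0,0,0,62],[0,0,0,0,0,0,30],[0,0,0,0,0,0,30],[0,0,0,0,0,0,30],[0,0,0,0,0,0,30],[0,0,0,0,0,0,30],[0,0,0,0,0,0,30]]]'

```text
time_s: 5.78
ee_pos: [0.5571, 0.0794, 0.085]
eef_rot: [2.677, 0.145, 1.944]
force: [5.5, 2.9, -4.3]
grip_width: 0.0371
grip_force: 40.0
```

```bash
python3 - <<'E'
from h import *
T,o=cur(); print(o["qpos"],o["grip_width"],o["grip_force"],o["force"],o["moment"]);print(step(T,tgt("L",-.015,-.3),1))
E
```

```text
[ 0.0714482   0.17810111  1.99443681  0.02044084  0.48422736 -0.35135383] 0.037108725085530994 39.95692491531372 [ 5.52946808  2.89688024 -4.28731557] [ 0.27651953 -0.34367588  0.17727306]
[ 3.3000e-02 -2.8510e+00 -2.2881e+01 -5.0000e-03  2.0000e-03  9.0000e-03]
```

Emit:
carry_out --plan '[[[0,0,0,0,0,0.1,30],[0,0,0,0,0,0.1,30],[0,0,0,0,0,0.1,30],[0,0,0,0,0,0.1,30],[0,0,0,0,0,0.1,30],[0,0,0,0,0,0.1,30],[0,0,0,0,0,0,30],[0,0,0,0,0,0,30]]]'

```text
time_s: 6.45
ee_pos: [0.5574, 0.0795, 0.0851]
eef_rot: [2.673, -0.132, 1.408]
force: [8.9, 3.2, -4.9]
grip_width: 0.0374
grip_force: 39.9
```

```bash
python3 - <<'E'
from h import *; from station import optics; import pickle
T,o=cur(); print(o["qpos"],o["grip_width"],o["force"],o["moment"]);print(step(T,tgt("L",-.038,.3),1))
s=optics.camera("scene");t=optics.camera("top");w=optics.camera("wrist");pickle.dump((s,t,w),open("c1.pkl","wb"))
p=w["pixels"].astype(int); m=(p[:,:,0]>110)&(p[:,:,1]<60)&(p[:,:,2]<60)
mid=(KN["L"]+KN["R"])/2
for b in blobs(m,300,0,640,330,8):
    q=onplane(w,b[1],mid-.02*S[:,2],S[:,2]); print(b,np.round(S.T@(q-mid)*1e3,1))
p=t["pixels"].astype(int); m=(p[:,:,0]>130)&(p[:,:,1]<75)&(p[:,:,2]<75)
for b in blobs(m,255,130,450,200,5):
    q=onplane(t,b[1],mid-.02*S[:,2],S[:,2]); print(b,np.round(S.T@(q-mid)*1e3,1))
E
```

```text
[0.07146401 0.17815715 1.99413753 0.02060409 0.48393524 0.24950269] 0.03736500886432279 [ 8.87279238  3.21752182 -4.90667832] [ 0.5586674  -0.38567813  0.1608688 ]
[-1.591e+00 -2.573e+00  1.440e-01 -2.000e-03  4.000e-03  8.000e-03]
(238, [564.0, 126.0], [560, 105, 9, 42]) [145.6 182.9 -20. ]
(183, [603.9, 151.8], [590, 143, 21, 21]) [163.9 164.2 -20. ]
(11, [429.9, 148.7], [428, 148, 5, 3]) [ 166.7 -163.6  -20. ]
(8, [435.8, 155.6], [433, 155, 6, 2]) [ 150.3 -176.2  -20. ]
(8, [278.5, 165.5], [277, 165, 4, 2]) [159.7 164.5 -20. ]
(11, [272.5, 170.7], [268, 170, 9, 2]) [149.3 178.9 -20. ]
```

```bash
python3 - <<'E'
from h import *
T,o=cur(); off=S.T@(T[:3,3]-KN["L"]); print(off*1e3)
off+= [.001,0,0]
r=tgt("R",0,-.3)[:3,:3]; G=KN["R"]+S@off
T0=T.copy(); T0[:3,3]-=.06*T[:3,2]
print(step(T0,pose(G-.06*r[:,2],r),9))
E
cat >> h.py <<'E'
E
```

```text
[  2.93952491   0.75511275 -37.86544851]
[-3.0559e+01  9.8800e-01  2.5000e-02 -0.0000e+00  0.0000e+00 -6.6000e-02]
```

Emit:
carry_out --plan '[[[0,0,0,0,0,0,62],[0,0,0,0,0,0,62],[0,0,0,0,0,0,62],[0,0,0,0,0,0,62],[0,0,-30,0,0,0,62],[0,0,-30,0,0,0,62],[-30.6,1,0,0,0,-0.066,62],[-30.6,1,0,0,0,-0.066,62],[-30.6,1,0,0,0,-0.066,62],[-30.6,1,0,0,0,-0.066,62],[-30.6,1,0,0,0,-0.066,62],[-30.6,1,0,0,0,-0.066,62],[-30.6,1,0,0,0,-0.066,62],[-30.6,1,0,0,0,-0.066,62],[-30.6,1,0,0,0,-0.066,62],[0,0,0,0,0,0,62],[0,0,0,0,0,0,62],[0,0,0,0,0,0,62]]]'

```text
time_s: 8.1
ee_pos: [0.5555, -0.1909, 0.1385]
eef_rot: [2.678, 0.139, 1.933]
force: [0.1, -0.1, 0.0]
grip_width: 0.062
grip_force: 0.0
```

```bash
python3 - <<'E'
from h import *; from station import optics
T,o=cur(); print(o["qpos"],o["grip_width"],o["force"])
off=np.array([.0039,.0008,-.0379]);r=tgt("R",0,-.3)[:3,:3]; G=KN["R"]+S@off
print(step(T,pose(G-.06*r[:,2],r),1))
c=optics.camera("wrist");p=c["pixels"].astype(int)
print(max(blobs(p.max(2)<50,250,150,390,330,50)),proj(c,KN["R"]+.012*S[:,2]))
print(blobs(p.min(2)>170,270,150,370,330,10))
cv2.imwrite("pics/w5.png",c["pixels"][:,:,::-1])
E
```

```text
[-0.53445703  0.18380234  1.84034766  0.40707953  0.75853054 -1.17623244] 0.062000217764751404 [ 0.09502762 -0.14407364  0.02558263]
[-2.493e+00  7.140e-01  2.380e-01 -7.000e-03  1.000e-03 -3.000e-03]
(2287, [317.9, 265.9], [291, 233, 57, 63]) [314.83328681 270.76737356]
[(20, [270.8, 240.4], [270, 237, 3, 9]), (52, [359.7, 264.1], [350, 261, 20, 7]), (124, [332.8, 274.5], [321, 270, 25, 11])]
```

View pics/w5.png

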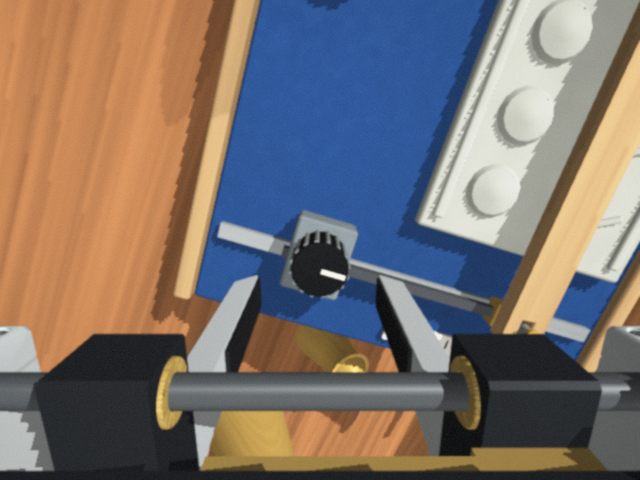

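The wrist view shows the right knob at (320,272) between the open fingers, at the expected offset. I'll go down, grip it and turn.

Emit:
carry_out --plan '[[[-2.5,0.7,30,0,0,0,62],[0,0,30,0,0,0,62],[0,0,0,0,0,0,30],[0,0,0,0,0,0,30],[0,0,0,0,0,0,30],[0,0,0,0,0,0,30],[0,0,0,0,0,0,30],[0,0,0,0,0,0,30]]]'

```text
time_s: 8.82
ee_pos: [0.5845, -0.1911, 0.0878]
eef_rot: [2.677, 0.141, 1.934]
force: [-6.7, -0.1, 2.7]
grip_width: 0.0372
grip_force: 40.0
```

```bash
python3 - <<'E'
from h import *
T,o=cur(); print(o["grip_width"],o["grip_force"],o["force"],o["moment"])
print(S.T@(T[:3,3]-KN["R"])*1e3)
E
```

```text
0.03718058988396586 40.0098592042923 [-6.69656289 -0.06155389  2.67819125] [-0.19029086  1.30186885  0.04389668]
[  4.19908049  -0.14746055 -35.94645194]
```

Emit:
carry_out --plan '[[[0,0,0,0,0,0.1,30],[0,0,0,0,0,0.1,30],[0,0,0,0,0,0.1,30],[0,0,0,0,0,0.1,30],[0,0,0,0,0,0.1,30],[0,0,0,0,0,0.1,30],[0,0,0,0,0,0.1,30],[0,0,0,0,0,0.1,30],[0,0,0,0,0,0.1,30],[0,0,0,0,0,0,30],[0,0,0,0,0,0,30]]]'

```text
time_s: 9.73
ee_pos: [0.5834, -0.1909, 0.0872]
eef_rot: [2.734, -0.263, 1.121]
force: [-19.7, -1.6, 6.9]
grip_width: 0.0371
grip_force: 40.0
```

```bash
cat >> h.py <<'E'
mid=(KN["L"]+KN["R"])/2
def topmeas():
    from station import optics
    t=optics.camera("top");p=t["pixels"].astype(int); m=(p[:,:,0]>130)&(p[:,:,1]<75)&(p[:,:,2]<75)
    for b in blobs(m,255,130,450,200,5):
        q=onplane(t,b[1],mid-.02*S[:,2],S[:,2]); print(b[:2],np.round(S.T@(q-mid)*1e3,1))
OFF={"L":np.array([.0039,.0008,-.0379]),"R":np.array([.0035,.0002,-.0370])}
def grasp(k,a,up=0):
    r=tgt(k,0,a)[:3,:3]; return pose(KN[k]+S@OFF[k]-up*r[:,2],r)
E
python3 - <<'E'
from h import *
topmeas()
T,o=cur(); print(o["qpos"][5],o["force"],o["time_s"]); T[:3,3]-=.06*T[:3,2]
print(step(T,grasp("L",-.4,.06),9))
E
```

```text
(10, [430.1, 153.2]) [ 156.7 -163.9  -20. ]
(8, [435.8, 155.8]) [ 149.8 -176.2  -20. ]
(10, [278.7, 165.2]) [160.3 164.  -20. ]
(11, [272.5, 170.7]) [149.3 178.9 -20. ]
-0.30541379289569376 [-19.41054265  -0.07751172   6.79478388] 9.7833
[ 3.1076e+01 -4.8690e+00  1.5900e-01 -1.0000e-03  0.0000e+00 -1.1100e-01]
```

Emit:
carry_out --plan '[[[0,0,0,0,0,0,62],[0,0,0,0,0,0,62],[0,0,0,0,0,0,62],[0,0,0,0,0,0,62],[0,0,-30,0,0,0,62],[0,0,-30,0,0,0,62],[31.1,-4.9,0.2,0,0,-0.111,62],[31.1,-4.9,0.2,0,0,-0.111,62],[31.1,-4.9,0.2,0,0,-0.111,62],[31.1,-4.9,0.2,0,0,-0.111,62],[31.1,-4.9,0.2,0,0,-0.111,62],[31.1,-4.9,0.2,0,0,-0.111,62],[31.1,-4.9,0.2,0,0,-0.111,62],[31.1,-4.9,0.2,0,0,-0.111,62],[31.1,-4.9,0.2,0,0,-0.111,62],[0,0,0,0,0,0,62],[0,0,0,0,0,0,62],[0,0,0,0,0,0,62]]]'

```text
time_s: 11.28
ee_pos: [0.5327, 0.0771, 0.138]
eef_rot: [2.691, 0.183, 2.022]
force: [-0.4, 0.1, 0.3]
grip_width: 0.0621
grip_force: 0.0
```

```bash
sed -i 's/.0035,.0002,-.0370/.0022,.0002,-.0370/' h.py; python3 - <<'E'
from h import *; from station import optics
T,o=cur(); print(o["qpos"][5],o["force"],o["time_s"])
print(step(T,grasp("L",-.4,.06),1))
w=optics.camera("wrist"); p=w["pixels"].astype(int); m=(p[:,:,0]>110)&(p[:,:,1]<60)&(p[:,:,2]<60)
for b in blobs(m,300,0,640,330,8):
    q=onplane(w,b[1],mid-.02*S[:,2],S[:,2]); print(b,np.round(S.T@(q-mid)*1e3,1))
x0,y0=[int(v) for v in b[1]]
cv2.imwrite("pics/w6.png",cv2.resize(w["pixels"][max(0,y0-70):y0+50,max(0,x0-90):x0+70,::-1],(800,600),interpolation=cv2.INTER_CUBIC));print(x0,y0)
E
```

```text
-0.4355087404360249 [-0.40408463  0.07308898  0.25329911] 11.2833
[ 0.714 -1.789 -1.634 -0.005  0.002 -0.004]
(89, [518.5, 269.6], [511, 257, 17, 24]) [145.2 181.9 -20. ]
(67, [528.6, 298.7], [524, 291, 10, 15]) [164.4 164.8 -20. ]
528 298
```

View pics/w6.png

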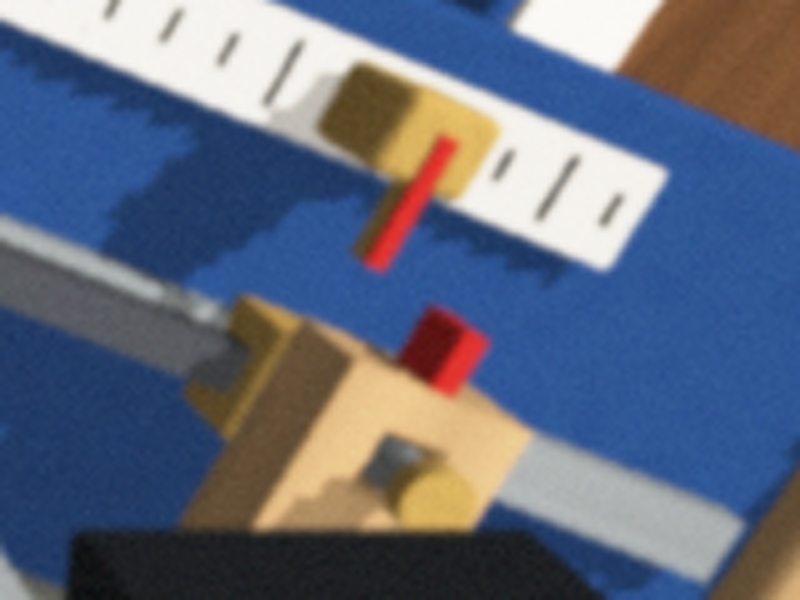

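The crop shows the left pointer's red top edge running (450,140)–(375,268), and the nib's bright top face near (465,350), still up the slope of the pointer line. The top and wrist views disagree on how far is left, so I'll triangulate across both.

```bash
python3 - <<'E'
from h import *; from station import optics
w=optics.camera("wrist");t=optics.camera("top");s=optics.camera("scene")
wp=w["pixels"].astype(int);m=(wp[:,:,0]>165)&(wp[:,:,1]<90)&(wp[:,:,2]<90)
B=blobs(m,490,230,560,320,8);print(B)
for c,n in((w,"w"),(t,"t"),(s,"s")): print(n,S.T@(cam(c)[0]-mid)*1e3)
tp=t["pixels"].astype(int);print(blobs((tp[:,:,0]>130)&(tp[:,:,1]<75)&(tp[:,:,2]<75),255,130,300,200,5))
sp=s["pixels"].astype(int);sb=blobs((sp[:,:,0]>130)&(sp[:,:,1]<75)&(sp[:,:,2]<75),390,205,430,245,4);print(sb)
for b,u in zip(B,((272.5,170.7),(278.7,165.2))):
    q,e=tri(w,b[1],t,u);print("wt",S.T@(q-mid)*1e3,e*1e3)
for b,u in zip(sb,((272.5,170.7),(278.7,165.2))):
    q,e=tri(s,b[1],t,u);print("st",S.T@(q-mid)*1e3,e*1e3)
bb=B[0][1];
# left knob white line / disc check
print(proj(w,KN["L"]+.012*S[:,2]),blobs(wp.max(2)<50,270,200,380,330,100))
E
```

```text
[(106, [520.3, 267.8], [512, 255, 17, 26]), (64, [529.8, 299.5], [524, 293, 11, 13])]
w [-24.28465615 208.58596199 229.57876076]
t [ 464.08597292   62.96851455 1099.88784812]
s [ 849.62016636 -390.44610615  714.38866204]
[(10, [278.7, 165.2], [277, 164, 4, 3]), (11, [272.5, 170.7], [268, 170, 9, 2])]
[(15, [408.9, 226.8], [407, 223, 5, 7])]
wt [148.38511361 180.98307067 -24.57633187] 3.3523887706036932
wt [161.74354539 164.20165065 -15.29022257] 1.264832726823992
st [147.07937344 179.81759264 -28.37591849] 0.25066303441480825
[311.09701819 266.08109531] [(2394, [313.1, 262.3], [285, 229, 58, 64]), (103, [378.0, 295.6], [376, 279, 4, 36])]
```

Emit:
carry_out --plan '[[[0.7,-1.8,29,0,0,0,62],[0,0,29.5,0,0,0,62],[0,0,0,0,0,0,30],[0,0,0,0,0,0,30],[0,0,0,0,0,0,30],[0,0,0,0,0,0,30],[0,0,0,0,0,0,30],[0,0,0,0,0,0.1,30],[0,0,0,0,0,0.1,30],[0,0,0,0,0,0.1,30],[0,0,0,0,0,0.1,30],[0,0,0,0,0,0.1,30],[0,0,0,0,0,0.1,30],[0,0,0,0,0,0.1,30],[0,0,0,0,0,0.1,30],[0,0,0,0,0,0.1,30],[0,0,0,0,0,0,30],[0,0,0,0,0,0,30]]]'

```text
time_s: 12.98
ee_pos: [0.557, 0.079, 0.0858]
eef_rot: [2.709, -0.223, 1.214]
force: [-6.0, -6.2, 2.7]
grip_width: 0.0376
grip_force: 40.0
```

```bash
python3 - <<'E'
from h import *
topmeas()
T,o=cur(); print(o["qpos"][5],o["grip_width"],o["force"],o["time_s"]); T[:3,3]-=.06*T[:3,2]
print(step(T,grasp("R",-.3,.06),9))
E
```

```text
(9, [430.1, 152.9]) [ 157.4 -164.   -20. ]
(9, [436.0, 155.7]) [ 150.  -176.7  -20. ]
(23, [275.6, 170.3]) [149.6 172.1 -20. ]
0.461954764097002 0.037312551091000186 [-6.83583027 -7.01799445  2.14077966] 13.0333
[-3.0656e+01  4.4300e+00  4.6000e-02 -1.0000e-03  1.0000e-03 -8.9000e-02]
```

Emit:
carry_out --plan '[[[0,0,0,0,0,0,62],[0,0,0,0,0,0,62],[0,0,0,0,0,0,62],[0,0,0,0,0,0,62],[0,0,-30,0,0,0,62],[0,0,-30,0,0,0,62],[-30.7,4.4,0,0,0,-0.089,62],[-30.7,4.4,0,0,0,-0.089,62],[-30.7,4.4,0,0,0,-0.089,62],[-30.7,4.4,0,0,0,-0.089,62],[-30.7,4.4,0,0,0,-0.089,62],[-30.7,4.4,0,0,0,-0.089,62],[-30.7,4.4,0,0,0,-0.089,62],[-30.7,4.4,0,0,0,-0.089,62],[-30.7,4.4,0,0,0,-0.089,62],[0,0,0,0,0,0,62],[0,0,0,0,0,0,62],[0,0,0,0,0,0,62]]]'

```text
time_s: 14.53
ee_pos: [0.5474, -0.1745, 0.1344]
eef_rot: [2.672, 0.111, 1.879]
force: [-0.8, 0.5, -0.2]
grip_width: 0.0618
grip_force: 0.0
```

```bash
python3 - <<'E'
from h import *
T,o=cur(); print(o["qpos"][5],o["force"],o["time_s"])
print(step(T,grasp("R",-.3,.0),1))
E
```

```text
-1.096228048430652 [-0.78171619  0.4736382  -0.1916121 ] 14.5333
[-2.0963e+01  2.9020e+00  5.8764e+01 -8.0000e-03  1.0000e-03 -6.4000e-02]
```

Emit:
carry_out --plan '[[[-21,2.9,0,0,0,-0.064,62],[0,0,29,0,0,0,62],[0,0,29.5,0,0,0,62],[0,0,0,0,0,0,30],[0,0,0,0,0,0,30],[0,0,0,0,0,0,30],[0,0,0,0,0,0,30],[0,0,0,0,0,0,30],[0,0,0,0,0,0,30]]]'

```text
time_s: 15.28
ee_pos: [0.584, -0.1912, 0.0885]
eef_rot: [2.677, 0.143, 1.937]
force: [-0.8, 4.8, 7.1]
grip_width: 0.0371
grip_force: 40.0
```

Emit:
carry_out --plan '[[[0,0,0,0,0,0.1,30],[0,0,0,0,0,0.1,30],[0,0,0,0,0,0.1,30],[0,0,0,0,0,0.1,30],[0,0,0,0,0,0.1,30],[0,0,0,0,0,0.1,30],[0,0,0,0,0,0.1,30],[0,0,0,0,0,0,30],[0,0,0,0,0,0,30]]]'

```text
time_s: 16.03
ee_pos: [0.5831, -0.1912, 0.088]
eef_rot: [2.691, -0.179, 1.311]
force: [-10.5, 4.9, 11.2]
grip_width: 0.0375
grip_force: 40.0
```

```bash
python3 - <<'E'
from h import *; from station import optics
topmeas()
T,o=cur(); print(o["qpos"],o["grip_width"],o["force"],o["time_s"]); T[:3,3]-=.06*T[:3,2]
print(S.T@(cam(optics.camera("wrist"))[0]-mid)*1e3)
# viewing pose: camera above right marks (mid frame x=150,y=-160), tool axis along -n, unturned
def view(y,h=.26,a=0):
    r=tgt("R",0,a)[:3,:3]; camoff=r@np.array([.0782,-.001,-.2095])
    # optical axis leans -.27 tool x: place cam so axis hits mark
    return pose(mid+S@np.array([.155,y+.27*h,-.02+h])-camoff,r)
V=view(-.165); print(V[:3,3]); print(step(T,V,10))
E
```

```text
(16, [432.2, 156.1]) [ 149.9 -168.4  -20. ]
(21, [275.2, 170.3]) [149.7 172.9 -20. ]
[-0.50605514  0.30723264  1.81854543  0.44338661  0.65553436 -0.51107741] 0.03734040257887406 [-9.8853258   5.33129401 10.63282896] 16.0833
[ 33.15275947 -63.14917158 174.16180542]
[ 0.69051565 -0.21810418  0.21756747]
[-3.6000e-01  1.5804e+01 -5.8700e-01 -1.0000e-03  0.0000e+00 -4.0000e-02]
```

Emit:
carry_out --plan '[[[0,0,0,0,0,0,62],[0,0,0,0,0,0,62],[0,0,0,0,0,0,62],[0,0,0,0,0,0,62],[0,0,-30,0,0,0,62],[0,0,-30,0,0,0,62],[0,19.5,-5,0,0,-0.05,62],[0,19.5,-5,0,0,-0.05,62],[0,19.5,-5,0,0,-0.05,62],[0,19.5,-5,0,0,-0.05,62],[0,19.5,-5,0,0,-0.05,62],[0,19.5,-5,0,0,-0.05,62],[0,19.5,-5,0,0,-0.05,62],[0,19.5,-5,0,0,-0.05,62],[0,0,0,0,0,0,62],[0,0,0,0,0,0,62]]]'

```text
time_s: 17.47
ee_pos: [0.6739, -0.2165, 0.2449]
eef_rot: [2.66, 0.003, 1.669]
force: [-0.2, -0.2, -0.2]
grip_width: 0.0619
grip_force: 0.0
```

```bash
python3 - <<'E'
from h import *; from station import optics
w=optics.camera("wrist");p=w["pixels"].astype(int); m=(p[:,:,0]>120)&(p[:,:,1]<80)&(p[:,:,2]<80)
print("cam",S.T@(cam(w)[0]-mid)*1e3,proj(w,mid+S@np.array([.15,-.163,-.02])))
print("n in tool",R.from_euler('xyz',cur()[1]["eef_rot"]).as_matrix().T@S[:,2])
B=blobs(m,200,50,440,400,8)
for b in B:
    q=onplane(w,b[1],mid-.02*S[:,2],S[:,2]); print(b,np.round(S.T@(q-mid)*1e3,1))
x0,y0=[int(v) for v in proj(w,mid+S@np.array([.15,-.163,-.02]))]
x0=max(x0,60);y0=max(y0,45)
cv2.imwrite("pics/w7.png",cv2.resize(w["pixels"][y0-45:y0+45,x0-60:x0+60,::-1],(800,600),interpolation=cv2.INTER_CUBIC));print(x0,y0)
E
```

```text
cam [154.43936938 -91.20624705 271.60538835] [315.08832581 230.5103367 ]
n in tool [-0.00281074 -0.00763488 -0.9999669 ]
(109, [314.8, 237.7], [311, 226, 8, 33]) [ 149.8 -169.2  -20. ]
315 230
```

View pics/w7.png

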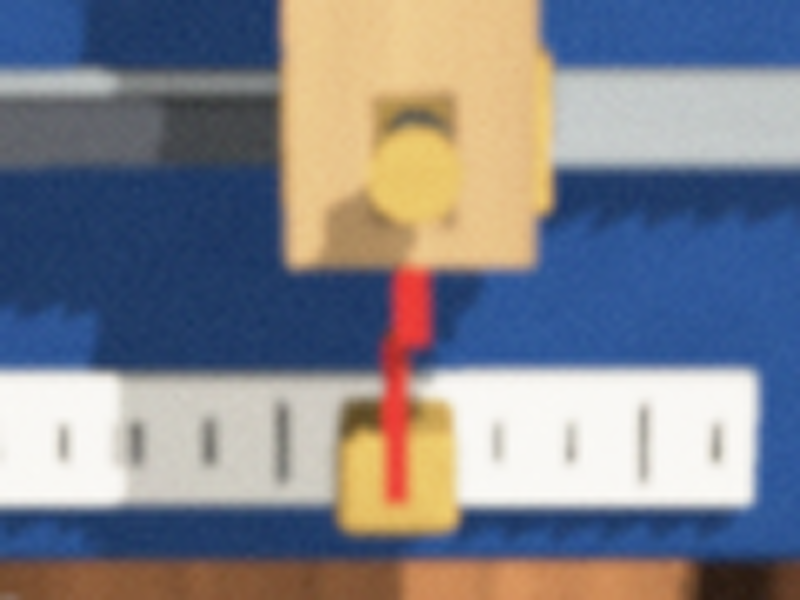

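The crop shows the right nib centred at about column 412 and the blade at about 396. The bar's 30 mm spans 255 px, so the right end has about 1.9 mm left to go. Now the same view over the left end.

Emit:
carry_out --plan '[[[27,0,0,0,0,0,62],[27,0,0,0,0,0,62],[27,0,0,0,0,0,62],[27,0,0,0,0,0,62],[27,0,0,0,0,0,62],[27,0,0,0,0,0,62],[27,0,0,0,0,0,62],[27,0,0,0,0,0,62],[27,0,0,0,0,0,62],[27,0,0,0,0,0,62],[27,0,0,0,0,0,62],[27,0,0,0,0,0,62],[0,0,0,0,0,0,62],[0,0,0,0,0,0,62]]]'

```text
time_s: 18.68
ee_pos: [0.6408, 0.1065, 0.2431]
eef_rot: [2.661, 0.004, 1.671]
force: [-0.2, -1.0, -1.1]
grip_width: 0.062
grip_force: 0.0
```

```bash
cat >> h.py <<'E'
def nibview(sgn):
    from station import optics
    w=optics.camera("wrist");p=w["pixels"].astype(int); m=(p[:,:,0]>120)&(p[:,:,1]<80)&(p[:,:,2]<80)
    print("cam",np.round(S.T@(cam(w)[0]-mid)*1e3))
    cv2.imwrite("pics/nv.png",w["pixels"][:,:,::-1])
    u=[int(v) for v in proj(w,mid+S@np.array([.155,sgn*.167,-.02]))];print("expect",u)
    rows=[]
    for v in range(u[1]-35,u[1]+36):
        if not 0<=v<480: continue
        c=np.flatnonzero(m[v,max(0,u[0]-60):u[0]+60])
        if len(c): q=S.T@(onplane(w,(c.mean()+max(0,u[0]-60),v),mid-.02*S[:,2],S[:,2])-mid)*1e3; rows.append((v,len(c),round(q[0],1),round(q[1],1)))
    print(rows)
E
python3 - <<'E'
from h import *
nibview(1); T,o=cur();print(o["time_s"],o["qpos"]); print(step(T,grasp("L",-.2,.06),8))
E
```

```text
cam [153. 233. 270.]
expect [323, 224]
[(194, 1, np.float64(147.3), np.float64(192.5)), (195, 1, np.float64(147.3), np.float64(191.6)), (196, 1, np.float64(147.3), np.float64(190.8)), (197, 2, np.float64(147.7), np.float64(190.0)), (198, 1, np.float64(147.3), np.float64(189.2)), (199, 2, np.float64(147.7), np.float64(188.4)), (200, 2, np.float64(147.7), np.float64(187.6)), (201, 2, np.float64(147.7), np.float64(186.7)), (202, 3, np.float64(147.3), np.float64(185.9)), (203, 5, np.float64(147.3), np.float64(185.1)), (204, 4, np.float64(147.7), np.float64(184.3)), (205, 4, np.float64(147.7), np.float64(183.4)), (206, 4, np.float64(147.7), np.float64(182.6)), (207, 4, np.float64(147.7), np.float64(181.8)), (208, 4, np.float64(147.7), np.float64(181.0)), (209, 4, np.float64(147.7), np.float64(180.1)), (210, 3, np.float64(147.3), np.float64(179.3)), (211, 3, np.float64(147.3), np.float64(178.5)), (212, 3, np.float64(147.3), np.float64(177.6)), (213, 3, np.float64(147.3), np.float64(176.8)), (214, 3, np.float64(147.3), np.float64(176.0)), (215, 3, np.float64(147.3), np.float64(175.1)), (216
[... 219 characters left out ...]
float64(168.4)), (224, 4, np.float64(151.0), np.float64(167.6)), (225, 4, np.float64(151.0), np.float64(166.7)), (226, 3, np.float64(150.6), np.float64(165.9)), (227, 4, np.float64(151.0), np.float64(165.0)), (228, 4, np.float64(151.0), np.float64(164.1)), (229, 3, np.float64(150.6), np.float64(163.3)), (230, 5, np.float64(150.6), np.float64(162.4)), (231, 4, np.float64(150.2), np.float64(161.6)), (232, 5, np.float64(149.8), np.float64(160.7)), (233, 5, np.float64(149.8), np.float64(159.8)), (234, 3, np.float64(150.6), np.float64(159.0))]
18.7333 [ 0.11078868  0.18631715  1.58121294 -0.0111769   0.89322741  0.01589778]
[-5.3800e-01 -1.8768e+01  4.9950e+00 -1.0000e-03  0.0000e+00 -2.5000e-02]
```

The left end has about 3.5 mm to go (nib at x = 150.9, pointer at 147.4). Back to the left knob for 0.35 rad.

Emit:
carry_out --plan '[[[-0.5,-18.8,5,0,0,-0.025,62],[-0.5,-18.8,5,0,0,-0.025,62],[-0.5,-18.8,5,0,0,-0.025,62],[-0.5,-18.8,5,0,0,-0.025,62],[-0.5,-18.8,5,0,0,-0.025,62],[-0.5,-18.8,5,0,0,-0.025,62],[-0.5,-18.8,5,0,0,-0.025,62],[-0.5,-18.8,5,0,0,-0.025,62],[0,0,0,0,0,0,62],[0,0,0,0,0,0,62]]]'

```text
time_s: 19.57
ee_pos: [0.5303, 0.076, 0.1394]
eef_rot: [2.669, 0.096, 1.845]
force: [0.9, -0.4, 1.1]
grip_width: 0.062
grip_force: 0.0
```

```bash
python3 - <<'E'
from h import *
T,o=cur();print(o["time_s"],o["qpos"][5]); print(step(T,grasp("L",-.2,0),1))
E
```

```text
19.5667 -0.23999990219640852
[ 1.0160e+00  2.0000e-01  6.0788e+01 -8.0000e-03  3.0000e-03 -1.0000e-03]
```

Emit:
carry_out --plan '[[[1,0.2,30,0,0,0,62],[0,0,30.5,0,0,0,62],[0,0,0,0,0,0,30],[0,0,0,0,0,0,30],[0,0,0,0,0,0,30],[0,0,0,0,0,0,30],[0,0,0,0,0,0,30],[0,0,0,0,0,0.09,30],[0,0,0,0,0,0.09,30],[0,0,0,0,0,0.09,30],[0,0,0,0,0,0.08,30],[0,0,0,0,0,0,30],[0,0,0,0,0,0,30]]]'

```text
time_s: 20.65
ee_pos: [0.5567, 0.0802, 0.0863]
eef_rot: [2.666, -0.065, 1.535]
force: [-10.0, -7.3, -1.2]
grip_width: 0.0373
grip_force: 40.0
```

```bash
cat >> h.py <<'E'
def view(y,h=.29,a=0):
    r=tgt("R",0,a)[:3,:3]
    return pose(mid+S@np.array([.150,y+.27*h,-.02+h])-r@np.array([.0782,-.001,-.2095]),r)
E
python3 - <<'E'
from h import *
T,o=cur();print(o["time_s"],o["qpos"][5],o["grip_width"],o["force"]);T[:3,3]-=.06*T[:3,2]
print(step(T,view(.165),8))
E
```

```text
20.65 0.1123980817371169 0.03727169973190779 [-9.97476183 -7.25401319 -1.24319677]
[ 5.006e+00  1.809e+01 -4.758e+00 -1.000e-03  1.000e-03 -1.900e-02]
```

Emit:
carry_out --plan '[[[0,0,0,0,0,0,62],[0,0,0,0,0,0,62],[0,0,0,0,0,0,62],[0,0,0,0,0,0,62],[0,0,-30,0,0,0,62],[0,0,-30,0,0,0,62],[5,18.1,-4.8,0,0,-0.019,62],[5,18.1,-4.8,0,0,-0.019,62],[5,18.1,-4.8,0,0,-0.019,62],[5,18.1,-4.8,0,0,-0.019,62],[5,18.1,-4.8,0,0,-0.019,62],[5,18.1,-4.8,0,0,-0.019,62],[5,18.1,-4.8,0,0,-0.019,62],[5,18.1,-4.8,0,0,-0.019,62],[0,0,0,0,0,0,62],[0,0,0,0,0,0,62]]]'

```text
time_s: 21.98
ee_pos: [0.6401, 0.1175, 0.2414]
eef_rot: [2.659, 0.004, 1.672]
force: [-1.1, -0.4, -0.8]
grip_width: 0.0619
grip_force: 0.0
```

```bash
sed -i 's/rows.append((v,len(c),round(q\[0\],1),round(q\[1\],1)))/rows.append((v,q[0],q[1]))/; s/^    print(rows)/    a=np.array(rows); y=abs(a[:,2]); mk=a[(y>172.5)\&(y<187),1]; nb=a[(y>161)\&(y<168.5),1]; print("mark",mk.mean(),"nib",nb.mean(),"rem",nb.mean()-mk.mean(),len(mk),len(nb))/' h.py
python3 - <<'E'
from h import *
nibview(1); T,o=cur();print(o["time_s"]); print(step(T,view(-.165),12))
E
```

```text
cam [152. 244. 269.]
expect [323, 238]
mark 147.46148693478295 nib 146.64838650575527 rem -0.8131004290276849 17 8
22.0333
[-2.7553e+01 -7.4000e-02 -6.3000e-02 -1.0000e-03  0.0000e+00  0.0000e+00]
```

```bash
python3 - <<'E'
from h import *
T,o=cur(); print(step(T,grasp("R",-.1,.06),13))
E
```

```text
[-2.2586e+01 -1.2551e+01  2.8560e+00 -1.0000e-03  0.0000e+00 -7.0000e-03]
```

Emit:
carry_out --plan '[[[-22.6,-12.6,2.9,0,0,-0.007,62],[-22.6,-12.6,2.9,0,0,-0.007,62],[-22.6,-12.6,2.9,0,0,-0.007,62],[-22.6,-12.6,2.9,0,0,-0.007,62],[-22.6,-12.6,2.9,0,0,-0.007,62],[-22.6,-12.6,2.9,0,0,-0.007,62],[-22.6,-12.6,2.9,0,0,-0.007,62],[-22.6,-12.6,2.9,0,0,-0.007,62],[-22.6,-12.6,2.9,0,0,-0.007,62],[-22.6,-12.6,2.9,0,0,-0.007,62],[-22.6,-12.6,2.9,0,0,-0.007,62],[-22.6,-12.6,2.9,0,0,-0.007,62],[-22.6,-12.6,2.9,0,0,-0.007,62],[0,0,0,0,0,0,62],[0,0,0,0,0,0,62]]]'

```text
time_s: 23.28
ee_pos: [0.5531, -0.1943, 0.1382]
eef_rot: [2.663, 0.046, 1.749]
force: [0.2, -0.7, -0.6]
grip_width: 0.0619
grip_force: 0.0
```

```bash
python3 - <<'E'
from h import *
T,o=cur();print(o["time_s"],o["qpos"][5]); print(step(T,grasp("R",-.1,0),1))
E
```

```text
23.2833 -0.9786508016968963
[ 4.0000e-01  2.7140e+00  6.0341e+01 -8.0000e-03  3.0000e-03 -8.0000e-03]
```

Emit:
carry_out --plan '[[[0.4,2.7,30,0,0,0,62],[0,0,30,0,0,0,62],[0,0,0,0,0,0,30],[0,0,0,0,0,0,30],[0,0,0,0,0,0,30],[0,0,0,0,0,0,30],[0,0,0,0,0,0,30],[0,0,0,0,0,0.08,30],[0,0,0,0,0,0.07,30],[0,0,0,0,0,0,30],[0,0,0,0,0,0,30]]]'

```text
time_s: 24.2
ee_pos: [0.5835, -0.1903, 0.0885]
eef_rot: [2.66, -0.023, 1.619]
force: [-9.3, 0.6, 3.7]
grip_width: 0.0371
grip_force: 40.0
```

```bash
python3 - <<'E'
from h import *
T,o=cur();print(o["time_s"],o["qpos"][5],o["grip_width"],o["force"]);T[:3,3]-=.06*T[:3,2]
print(step(T,view(-.165),8))
E
```

```text
24.2 -0.8482327467269233 0.037116904279264035 [-9.26476523  0.63354358  3.72253288]
[-3.2300e+00  1.8444e+01 -4.4720e+00 -1.0000e-03  0.0000e+00 -7.0000e-03]
```

Emit:
carry_out --plan '[[[0,0,0,0,0,0,62],[0,0,0,0,0,0,62],[0,0,0,0,0,0,62],[0,0,0,0,0,0,62],[0,0,-30,0,0,0,62],[0,0,-30,0,0,0,62],[-3.2,18.4,-4.5,0,0,-0.007,62],[-3.2,18.4,-4.5,0,0,-0.007,62],[-3.2,18.4,-4.5,0,0,-0.007,62],[-3.2,18.4,-4.5,0,0,-0.007,62],[-3.2,18.4,-4.5,0,0,-0.007,62],[-3.2,18.4,-4.5,0,0,-0.007,62],[-3.2,18.4,-4.5,0,0,-0.007,62],[-3.2,18.4,-4.5,0,0,-0.007,62],[0,0,0,0,0,0,62],[0,0,0,0,0,0,62]]]'

```text
time_s: 25.53
ee_pos: [0.672, -0.2113, 0.2401]
eef_rot: [2.659, 0.003, 1.669]
force: [0.4, 0.5, 0.2]
grip_width: 0.0622
grip_force: 0.0
```

```bash
python3 - <<'E'
from h import *
nibview(-1); T,o=cur();print(o["time_s"]); print(step(T,view(.165),12))
im=cv2.imread("pics/nv.png"); cv2.imwrite("pics/nR.png",cv2.resize(im[195:285,255:375],(400,300),interpolation=cv2.INTER_CUBIC))
E
```

```text
cam [151. -86. 268.]
expect [325, 242]
mark 148.76414440730838 nib 149.46137389339424 rem 0.6972294860858597 17 9
25.5833
[ 2.7444e+01  8.4000e-02 -2.2100e-01 -1.0000e-03  0.0000e+00  0.0000e+00]
```

Emit:
carry_out --plan '[[[27.5,0,-0.2,0,0,0,62],[27.5,0,-0.2,0,0,0,62],[27.5,0,-0.2,0,0,0,62],[27.5,0,-0.2,0,0,0,62],[27.5,0,-0.2,0,0,0,62],[27.5,0,-0.2,0,0,0,62],[27.5,0,-0.2,0,0,0,62],[27.5,0,-0.2,0,0,0,62],[27.5,0,-0.2,0,0,0,62],[27.5,0,-0.2,0,0,0,62],[27.5,0,-0.2,0,0,0,62],[27.5,0,-0.2,0,0,0,62],[0,0,0,0,0,0,62],[0,0,0,0,0,0,62]]]'

```text
time_s: 26.75
ee_pos: [0.6376, 0.1177, 0.2405]
eef_rot: [2.661, 0.003, 1.671]
force: [0.8, 0.3, -0.7]
grip_width: 0.0618
grip_force: 0.0
```

```bash
python3 - <<'E'
from h import *
nibview(1); T,o=cur();print(o["time_s"]); print(step(T,grasp("L",0,.06),8))
im=cv2.imread("pics/nv.png"); a=cv2.resize(im[195:285,255:375],(400,300),interpolation=cv2.INTER_CUBIC)
cv2.imwrite("pics/nLR.png",np.hstack([a,cv2.imread("pics/nR.png")]))
E
```

```text
cam [150. 245. 269.]
expect [326, 238]
mark 147.32983350128305 nib 147.05663429796414 rem -0.2731992033189101 17 9
26.8
[-3.608e+00 -1.823e+01  4.833e+00 -1.000e-03  0.000e+00  0.000e+00]
```

View pics/nLR.png

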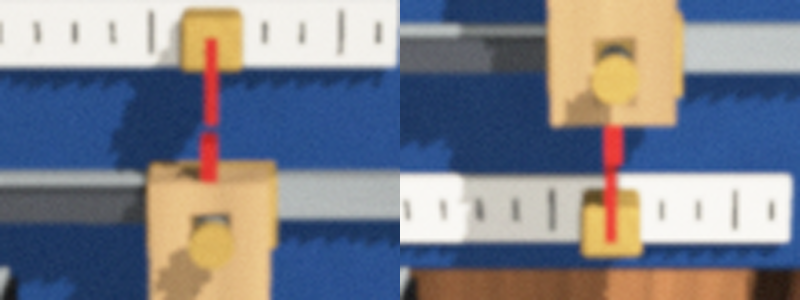

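In the pair of crops the left nib lines up with its pointer (columns 209 and 211, −0.3 mm). The right nib (613) is still about 0.5–0.7 mm up the slope of its blade (611). One small trim of 0.05 rad on the right knob.

```bash
python3 - <<'E'
from h import *
T,o=cur(); print(step(T,grasp("R",-.1,.06),13))
E
```

```text
[-2.2576e+01 -1.2411e+01  2.9140e+00 -1.0000e-03  0.0000e+00 -8.0000e-03]
```

Emit:
carry_out --plan '[[[-22.6,-12.4,2.9,0,0,-0.008,62],[-22.6,-12.4,2.9,0,0,-0.008,62],[-22.6,-12.4,2.9,0,0,-0.008,62],[-22.6,-12.4,2.9,0,0,-0.008,62],[-22.6,-12.4,2.9,0,0,-0.008,62],[-22.6,-12.4,2.9,0,0,-0.008,62],[-22.6,-12.4,2.9,0,0,-0.008,62],[-22.6,-12.4,2.9,0,0,-0.008,62],[-22.6,-12.4,2.9,0,0,-0.008,62],[-22.6,-12.4,2.9,0,0,-0.008,62],[-22.6,-12.4,2.9,0,0,-0.008,62],[-22.6,-12.4,2.9,0,0,-0.008,62],[-22.6,-12.4,2.9,0,0,-0.008,62],[0,0,0,0,0,0,62],[0,0,0,0,0,0,62]]]'

```text
time_s: 28.05
ee_pos: [0.5549, -0.196, 0.1402]
eef_rot: [2.663, 0.051, 1.757]
force: [0.3, 0.5, 0.5]
grip_width: 0.0619
grip_force: 0.0
```

```bash
python3 - <<'E'
from h import *
T,o=cur();print(o["time_s"]); print(step(T,grasp("R",-.1,0),1))
E
```

```text
28.05
[ 2.5100e+00  6.0200e-01  6.1313e+01 -8.0000e-03  4.0000e-03  1.0000e-03]
```

Emit:
carry_out --plan '[[[2.5,0.6,30,0,0,0,62],[0,0,31,0,0,0,62],[0,0,0,0,0,0,30],[0,0,0,0,0,0,30],[0,0,0,0,0,0,30],[0,0,0,0,0,0,30],[0,0,0,0,0,0,30],[0,0,0,0,0,0.05,30],[0,0,0,0,0,0,30],[0,0,0,0,0,0,30]]]'

```text
time_s: 28.88
ee_pos: [0.5835, -0.1893, 0.0883]
eef_rot: [2.66, 0.029, 1.716]
force: [-9.9, -0.7, 2.9]
grip_width: 0.0371
grip_force: 40.0
```

Emit:
carry_out --plan '[[[0,0,0,0,0,0,62],[0,0,0,0,0,0,62],[0,0,0,0,0,0,62],[0,0,0,0,0,0,62],[0,0,-30,0,0,0,62],[0,0,-30,0,0,0,62],[-2.3,18.4,-4.5,0,0,-0.005,62],[-2.3,18.4,-4.5,0,0,-0.005,62],[-2.3,18.4,-4.5,0,0,-0.005,62],[-2.3,18.4,-4.5,0,0,-0.005,62],[-2.3,18.4,-4.5,0,0,-0.005,62],[-2.3,18.4,-4.5,0,0,-0.005,62],[-2.3,18.4,-4.5,0,0,-0.005,62],[-2.3,18.4,-4.5,0,0,-0.005,62],[0,0,0,0,0,0,62],[0,0,0,0,0,0,62]]]'

```text
time_s: 30.22
ee_pos: [0.6713, -0.1876, 0.2406]
eef_rot: [2.661, 0.047, 1.753]
force: [-0.8, -0.2, -0.3]
grip_width: 0.0617
grip_force: 0.0
```

```bash
python3 - <<'E'
from h import *
nibview(-1); T,o=cur();print(o["time_s"]); print(step(T,view(.165),12))
E
```

```text
cam [145. -63. 268.]
expect [320, 269]
mark 148.5495453358364 nib 149.0334517409446 rem 0.4839064051082005 15 8
30.2667
[ 2.5458e+01  1.2490e+00 -2.4600e-01 -1.0000e-03  0.0000e+00  8.0000e-03]
```

```bash
python3 -c "
from station import ctrl
print(ctrl.hand_in())"
```

```text
the job is handed in; nothing more can be done
None
```

I brought the straightedge down using the knobs only, alternating ends, and handed the job in at about 30 s: last measured, the left nib was 0.3 mm below its pointer (checked before the final small right-knob trim) and the right nib 0.5 mm above its own, by my estimate neither end got more than about 7 mm ahead, and the arm was clear of everything; no verdict was returned.

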